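# Centre-punch a bracket blank

### The job

Take the spring-loaded centre punch out of its fork stand, set its tip inside the small scribed circle on the bracket blank and press it straight down until its hidden spring snaps and the plunger is fully home. Hang the punch upright in the fork again and let go, then slide the blank along the steel block towards the robot, without lifting it off, until about a third of its length sticks out over the block's near edge, ready to be picked up. Mark the blank nowhere else and leave the other things on the bench where they are.

Things in the scene. Friction and masses are not known exactly. Their poses are not given: they have to be found in the camera images.
- punch: Steel spring centre punch, 139 mm tall, 0.17 kg, hanging upright in the fork. Origin on its axis at the collar's underside, z up. Collar 38 mm diameter, z 0 to 7 mm; knurled grip 20 mm diameter, z 7 to 67; cap to z 76. Below: sleeve 18 mm diameter to z -25, then the 9 mm plunger, tip at z -63. Grip the knurled part firmly from above (about 40 N), fingertips 8 mm or more above the collar.
- punch_tip (a point): The point of the punch's plunger, on the axis, 63 mm below the punch's origin while the plunger is out (up to 10 mm less when pressed).
- plunger (a joint): How far the punch's plunger is pushed in, m: 0 fully out, 0.010 fully home. The force rises from about 2 N to a peak of about 12 N near 7 mm; then the spring snaps, the force falls to about 6 N and the plunger runs to its stop at 10 mm. It springs out again when relieved.
- stand: Fork stand, fixed: dark base 90 x 80 x 10 mm, rear upright (from x = 25 mm), two level aluminium arms along x (x -37 to 37 mm, 12 wide, 10 thick), tops at z = 100 mm. Slot between the arms 26 mm wide, middle at y = 0, open to the front (-x). Origin: centre of the underside. The punch hangs by its collar on the arms, its origin near x = -5, y = 0, z = 100 mm here.
- block: Plain dark steel bench block, 130 x 100 x 40 mm (x, y, z), fixed to the bench. Origin at the centre of its underside; its -x side is the near edge, facing the robot, turned by up to 0.35 rad.
- block_edge (a point): Middle of the block's near top edge, 65 mm from the block's centre towards its -x, 40 mm above the bench; axes as the block's.
- blank: Bracket blank: loose flat aluminium plate 110 x 40 x 4 mm, 0.06 kg, lying on the block, its length (x) along the block's x within 0.08 rad. Origin: centre of the underside. A 15 mm hole lies 38 mm from the centre to -x (near end), the scribed circle 27 mm to +x (far end). Closed fingertips pressed on its top with 5 to 20 N drag it along: they hold it better than the block does.
- blank_mark (a point): Centre of the scribed circle on the blank's top face: a thin dark circle of 12 mm diameter with a cross through it.
- blank_end (a point): Middle of the blank's near (-x) end, at its underside.
- small_beaker: Bystander: glass beaker, 46 mm across, 58 mm tall. Origin at the centre of its underside.
- label_tape: Bystander: roll of label tape lying flat, 58 mm across, 18 mm tall. Origin at the centre of its underside.
- loose_vial: Bystander: screw-cap glass vial, 23 mm across, 46 mm tall. Origin at the centre of its underside.
- stopper: Bystander: rubber stopper, 35 mm across, 28 mm tall. Origin at the centre of its underside.
- dropper: Bystander: dropper bottle, 31 mm across, 95 mm tall. Origin at the centre of its underside.
- amber_bottle: Bystander: small amber bottle with a round stopper, 45 mm across, 106 mm tall. Origin at the centre of its underside.

How it is judged (in metres and radians):
On the way, in this order (a step that is already met when the one before it is completed fails the run):
1. the punch, upright and with its tip in the scribed circle on the blank, has snapped and its plunger is home (value of joint plunger above 0.0088 m and contact force between punch and blank above 1 N and horizontal distance between punch_tip and blank_mark below 0.006 m and angle between punch's own z axis and vertical below 0.15 rad), for 0.1 s.
2. the punch hangs upright by its collar in the fork, let go (x of punch in the frame of stand between -0.024 and 0.016 m and y of punch in the frame of stand between -0.008 and 0.008 m and z of punch in the frame of stand between 0.096 and 0.104 m and angle between punch's own z axis and vertical below 0.12 rad and linear speed of punch below 0.02 m/s and contact force between the fingers and punch below 0.1 N), for 0.2 s.
At the end, for the whole second after the job is handed in: The punch is let go and at rest, hanging by its collar on the fork's arms (4 mm in height, 8 mm across, 20 mm along the slot, 0.12 rad); the blank lies flat and still on the block, its near end 25 to 48 mm beyond the block's near edge and within 40 mm of that edge's middle (all of step 2 and angle between blank's own z axis and vertical below 0.06 rad and z of blank in the frame of block between 0.036 and 0.044 m and linear speed of blank below 0.02 m/s and x of blank_end in the frame of block_edge between -0.048 and -0.025 m and y of blank_end in the frame of block_edge between -0.04 and 0.04 m); the robot touches nothing.
It fails at once if the punch snaps on the blank outside the scribed circle (more than 8 mm from its centre) (value of joint plunger above 0.0088 m and contact force between punch and blank above 1 N and horizontal distance between punch_tip and blank_mark above 0.008 m).
It fails at once if the blank is lifted more than 12 mm off the block (height (world z) of blank above 0.052 m).
It fails at once if a bystander is moved by more than 25 mm or tipped (distance of any of small_beaker, label_tape, loose_vial, stopper, dropper, amber_bottle from where it was at the start of the episode above 0.025 m or angle between any of small_beaker, label_tape, loose_vial, stopper, dropper, amber_bottle's own z axis and vertical above 0.5 rad).
It also fails if it takes over 72 s, if anything falls off the work surface, if the arm or the gripper's body presses on something with over 40 N, if the wrist force passes 120 N, or if a joint passes its speed limit or range.

### The arm

A 6-joint arm with a two-finger parallel gripper is mounted at the origin on the work surface; the furniture and walls round the work are solid. World frame = base frame: x ahead of the robot, y to its left, z up, the work surface at z = 0. Lengths are in mm, angles in rad, forces in N, time in s.
With the tool pointing down it reaches from about 200 to 875 mm from the base axis. Payload 3.4 kg.
Tool frame: the origin (TCP) lies midway between the tips of the shut fingers; the grasp point (between the pads) lies 19 mm behind it (manip.hold_point_z is the distance from the TCP to the grasp point, in mm); z points along the fingers, y is the line along which they close (so a half turn about z gives the same grasp; the last joint's range is limited). The gripper opens to 94 mm and grips with 3 to 60 N. Pads are 16 mm wide; open, the fingers measure 119 mm over their backs; the gripper's body (75 mm by 177 mm) begins 78 mm behind the grasp point.
Start: joints at [-1.389, 0.276, 1.505, -0, 1.361, -0.121], TCP at [171.461, -548.878, 205.493] pointing down, gripper open.
Joint ranges: [-2.89, 2.89], [-0.75, 2.08], [0.22, 2.7], [-1.18, 4.32], [0.11, 2.71], [-2.7, 2.7]. Speed limits (rad/s): [2.57, 2.57, 3.14, 3.14, 3.14, 3.14].

### API

Orientations are given as a rotation vector (axis times angle).
In Python, from workcell import manip, viewer gives the robot as it stands.
- The arm moves only by the tool apply_moves, never from a script. Its argument "targets" is a list that holds one entry, the list of rows, each a list of 6 numbers: the shift along the world's x, y, z in mm, then the turn, a rotation vector about the world's x, y, z in rad. In form: [[[x, y, z, wx, wy, wz], ...]]. A call has 1 to 12 rows; each row shifts and turns the commanded pose from where the row before left it; what a row does not reach is not made up. A row lasts 1/10 s, in which the tool goes at most 50 mm and 8.59 degrees, less where a joint would pass 70% of its speed; a pose out of reach is approached as far as the arm can. A call with a gripper value outside its range is refused whole. "jaw" is the opening, from -1 (shut) to 1 (fully open), set as the call begins (left out, the last holds). The fingers move at their own pace and stop on an object; the grip force is fixed at half the most. Time passes only in rows, so rows that do not move let the fingers close. It gives the time, the measured TCP pose, the force, the opening and the grip force at its end, in the units of the state.
- manip.state(): the state, without advancing time (a new reading comes with each control period).
- viewer.capture(name): name is "scene" or "top"; returns the picture (420x560x3 uint8, red, green, blue); there is no depth.
- viewer.camera_params(name): a dict with "intrinsics" (3x3 intrinsics, pixels), "k1" (the pictures are not rectified: a ray, as slopes to the right and down, at radius r is drawn at 1 + k1 r^2 times it, then the intrinsics apply), "world_to_cam" (4x4, takes a point from world to camera coordinates). Camera axes: x right, y down, z forward; pixel columns grow to the right and rows downward; lengths in mm; the calibration is good to about 2 mm. A picture is of the moment at which its call begins. camera_params takes no time and is no camera call.
- manip.job_done(): hands the job in; it is judged then, once.
Trained networks look in the newest picture that a camera, given by its name, has taken for a name from the list of things; names that differ only in an ending like _2 or _b are one class to them, and where a whole thing is asked for, a point or a joint stands for the part that bears it (a point fixed in the world has none). Each returns a list of dicts, best first, with "score" (0 to 1); they miss things now and then, are a little off and sometimes report something else, mostly with a low value. They report only what shows in the picture. A call takes as long as a camera call.
- viewer.search_frame(camera, query): "position" ([x, y, z] in mm, in world coordinates, good to about 4 mm: the middle of the surface that is visible of it).
- viewer.landmark_of(camera, query): "position" ([x, y, z] in mm, in world coordinates, good to about 4 mm: a listed point, or the origin of a listed thing).
The state is a dict: "time_s": time; "qpos": joint angles; "qvel": joint speeds; "tau": joint torques, N m; "ee_pos": TCP position; "tcp_rot": TCP orientation; "force": force on the tool from outside, world axes, zero at the start; "moment": the same for the moment, N m; "gripper_width": finger opening in mm; "grasp_force": force on a finger pad.
Only numpy, scipy, OpenCV 4.12 (cv2) and the standard library are available. Lean on these libraries where they do the work, as an engineer would, in place of code of your own. Each camera call takes 0.05 s, during which the arm holds its last target. There are 200 camera calls.

## Working session

There is one attempt and no reset: what is moved stays moved. The work goes in short steps, Python scripts to look and compute and a tool call to move; the robot and the scene stay as the last step left them, time stands still between calls to the robot, and variables do not carry over. Pictures are saved under pics/ and viewed, at most 10 in all, crops included, and the job is handed in when it is done.

Besides the shell and the picture viewer there is one more tool, called after "Request:" in YAML: its name, and indented under it one key for each argument. apply_moves: Moves the arm, as the interface text tells. Its arguments: {"type":"object","properties":{"targets":{"type":"array","items":{"type":"array","items":{"type":"array","items":{"type":"number"}}}},"jaw":{"type":"number"}},"required":["targets"]}

```bash
mkdir -p pics; cat > h.py <<'E'
import numpy as np, cv2
from workcell import manip, viewer
def cam(n):
    p=viewer.camera_params(n); return np.array(p["intrinsics"]),p["k1"],np.array(p["world_to_cam"])
def proj(n,P):
    K,k,T=cam(n); P=np.atleast_2d(P).astype(float); c=P@T[:3,:3].T+T[:3,3]; s=c[:,:2]/c[:,2:]
    s=s*(1+k*(s**2).sum(1,keepdims=True)); return s*[K[0,0],K[1,1]]+K[:2,2]
def unproj(n,uv,z):
    K,k,T=cam(n); uv=np.atleast_2d(uv).astype(float); d=(uv-K[:2,2])/[K[0,0],K[1,1]]; s=d.copy()
    for _ in range(20): s=d/(1+k*(s**2).sum(1,keepdims=True))
    R=T[:3,:3]; C=-R.T@T[:3,3]; r=np.c_[s,np.ones(len(s))]@R
    return C+r*((z-C[2])/r[:,2])[:,None]
def shot(n,f): 
    im=viewer.capture(n); cv2.imwrite(f,np.ascontiguousarray(im[:,:,::-1])); return im
E
python3 - <<'E'
from h import *
a=shot("scene","pics/s.png");shot("top","pics/t.png")
for c in("scene","top"):
    K,k,T=cam(c); print(c,K[0,0],k,(-T[:3,:3].T@T[:3,3]).round())
    for q in "punch punch_tip stand block block_edge blank blank_mark blank_end small_beaker label_tape loose_vial stopper dropper amber_bottle".split():
        print(q,[(np.round(d["position"]).tolist(),round(d["score"],2)) for d in viewer.landmark_of(c,q)[:2]])
s=manip.state();print(s["time_s"],s["ee_pos"],s["tcp_rot"],s["gripper_width"])
E
```

```text
scene 402.4483611201802 -0.07310346319341011 [ 440. -571.  682.]
punch [([547.0, 120.0, 101.0], 0.79)]
punch_tip [([551.0, 117.0, 36.0], 0.54)]
stand [([554.0, 118.0, -0.0], 0.89)]
block []
block_edge [([510.0, -104.0, 42.0], 0.62)]
blank [([576.0, -108.0, 39.0], 0.73)]
blank_mark [([598.0, -104.0, 42.0], 0.62)]
blank_end [([514.0, -125.0, 42.0], 0.79), ([470.0, 274.0, -3.0], 0.41)]
small_beaker [([696.0, -11.0, -0.0], 0.79)]
label_tape [([685.0, -182.0, 2.0], 0.79)]
loose_vial [([359.0, -13.0, -1.0], 0.52)]
stopper [([343.0, -184.0, -2.0], 0.77), ([358.0, -14.0, -0.0], 0.47)]
dropper [([472.0, 272.0, -2.0], 0.83), ([518.0, -119.0, 42.0], 0.69)]
amber_bottle [([671.0, 254.0, -1.0], 0.84)]
top 527.2948186902823 0.04377518561050833 [ 286.   52. 1345.]
punch [([553.0, 117.0, 101.0], 0.54), ([689.0, -10.0, 2.0], 0.2)]
punch_tip [([548.0, 116.0, 100.0], 0.69), ([673.0, 256.0, 1.0], 0.53)]
stand [([556.0, 116.0, 3.0], 0.78)]
block [([571.0, -100.0, 0.0], 0.79)]
block_edge [([508.0, -104.0, 39.0], 0.59)]
blank [([570.0, -104.0, 41.0], 0.71)]
blank_mark [([601.0, -108.0, 46.0], 0.76)]
blank_end [([518.0, -116.0, 38.0], 0.73), ([570.0, -105.0, 44.0], 0.48)]
small_beaker [([690.0, -8.0, 3.0], 0.74), ([570.0, -105.0, 44.0], 0.42)]
label_tape [([684.0, -184.0, -1.0], 0.79)]
loose_vial [([363.0, -7.0, 0.0], 0.57)]
stopper [([341.0, -189.0, -2.0], 0.45)]
dropper [([475.0, 272.0, 2.0], 0.45)]
amber_bottle [([676.0, 257.0, -1.0], 0.9)]
1.5 [ 171.47952236 -548.84954504  205.4810728 ] [ 3.10559893e+00  4.73913754e-01 -8.34074869e-06] 93.7981404424861
```

View pics/s.png

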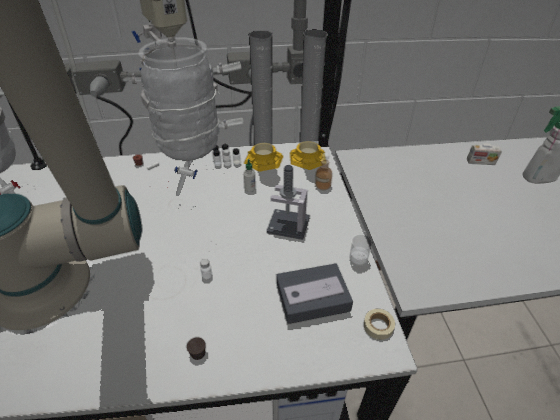

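View pics/t.png

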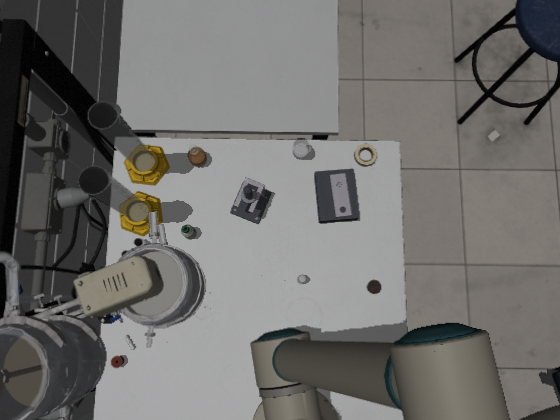

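```bash
python3 - <<'E'
from h import *
s=cv2.imread("pics/s.png");t=cv2.imread("pics/t.png")
f=lambda im,x,y,w,h:cv2.resize(im[y:y+h,x:x+w],(400,300),interpolation=cv2.INTER_CUBIC)
cv2.imwrite("pics/c.png",np.vstack([np.hstack([f(s,240,150,100,75+25)[:,:],f(s,270,250,88,66)]),np.hstack([f(t,220,165,64,64),f(t,300,165,72,60)])]))
E
```

```text
(no output)
```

View pics/c.png

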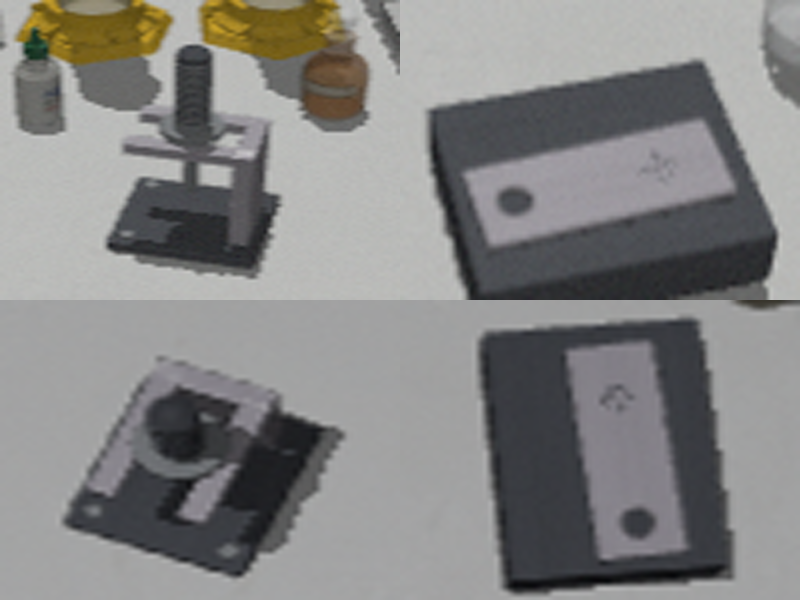

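```bash
cat > fit.py <<'E'
from h import *
from scipy.optimize import least_squares
S1=lambda x,y:(240+x/4,150+y/3); S2=lambda x,y:(270+(x-400)/4.545,250+y/4.545)
T3=lambda x,y:(220+x/6.25,165+(y-300)/4.6875); T4=lambda x,y:(300+(x-400)/5.556,165+(y-300)/5)
def w(p,L):
    c,s=np.cos(p[2]),np.sin(p[2]); L=np.atleast_2d(L).astype(float)
    return np.c_[p[0]+c*L[:,0]-s*L[:,1],p[1]+s*L[:,0]+c*L[:,1],L[:,2]]
def fit(obs,p0):
    def r(p): return np.concatenate([(proj(c,w(p,L))[0]-uv) for c,L,uv in obs])
    o=least_squares(r,p0,loss="soft_l1"); print(o.x.round(3)); print(o.fun.reshape(-1,2).round(1).tolist()); return o.x
t,s="top","scene"
st=fit([(t,(-45,40,10),T3(68,520)),(t,(-45,-40,10),T3(240,574)),(s,(-45,-40,10),S1(110,243)),(s,(45,-40,10),S1(257,270)),(s,(-45,40,10),S1(137,180)),
 (t,(37,25,100),T3(158,358)),(t,(37,-25,100),T3(281,395)),(t,(-37,-25,100),T3(212,522)),(s,(-37,-25,100),S1(123,143)),(s,(37,-25,100),S1(252,157))],[555,117,-.4])
print("hang",w(st,(-5,0,100)))
bk=fit([(t,(65,50,40),T4(480,335)),(t,(65,-50,40),T4(697,318)),(t,(-65,50,40),T4(507,580)),(s,(-65,50,40),S2(430,108)),(s,(65,50,40),S2(702,62)),(s,(65,-50,40),S2(775,240)),(s,(-65,-50,40),S2(470,298))],[571,-100,.1])
bl=fit([(t,(27,0,44),T4(617,400)),(t,(-38,0,44),T4(638,522)),(s,(27,0,44),S2(658,166)),(s,(-38,0,44),S2(515,200)),(t,(55,20,44),T4(566,349)),(t,(55,-20,44),T4(652,341)),(t,(-55,20,44),T4(600,560)),(t,(-55,-20,44),T4(690,550)),
 (s,(-55,20,44),S2(464,172)),(s,(55,20,44),S2(702,119)),(s,(55,-20,44),S2(736,190)),(s,(-55,-20,44),S2(490,247))],[571,-105,.1])
print("mark",w(bl,(27,0,44)),"end",w(bl,(-55,0,40)),"edge",w(bk,(-65,0,40)))
for c in(t,s):
    print(c,"punch cap top",unproj(c,T3(180,405) if c==t else S1(194,48),174))
    print("mark",unproj(c,T4(617,400) if c==t else S2(658,166),44))
E
python3 fit.py
```

```text
[ 5.56100e+02  1.14702e+02 -3.65000e-01]
[[-0.7, 0.3], [0.7, 0.1], [-1.3, 0.2], [-0.4, -2.3], [0.1, -1.0], [0.5, -0.4], [-0.0, -0.9], [-0.4, -0.1], [-0.1, 0.9], [0.4, 1.4]]
hang [[551.4290627  116.48600635 100.        ]]
[ 5.70763e+02 -1.03474e+02  7.90000e-02]
[[0.8, -0.6], [0.6, 0.2], [0.2, 0.4], [-1.4, -0.2], [-0.0, -0.4], [0.2, -0.2], [0.7, -0.6]]
[ 5.70699e+02 -1.12161e+02  1.37000e-01]
[[-0.1, -0.7], [-0.1, -0.1], [0.0, 0.5], [-0.3, 0.3], [-0.3, -0.2], [-0.3, -0.5], [-0.1, -0.2], [-0.6, -0.1], [-0.4, 0.2], [-0.0, 0.1], [0.0, 0.2], [-0.3, 0.3]]
mark [[ 597.44654015 -108.48007812   44.        ]] end [[ 516.21232593 -119.66052713   40.        ]] edge [[ 505.96756978 -108.63067065   40.        ]]
top punch cap top [[556.57868177 113.16056504 174.        ]]
mark [[ 595.61022902 -108.76034296   44.        ]]
scene punch cap top [[553.55463993 119.95721826 174.        ]]
mark [[ 597.71366518 -107.24213776   44.        ]]
```

Request:
apply_moves:
  targets:
    - [[17.3,30.3,1.1,0,0,0],[17.3,30.3,1.1,0,0,0],[17.3,30.3,1.1,0,0,0],[17.3,30.3,1.1,0,0,0],[17.3,30.3,1.1,0,0,0],[17.3,30.3,1.1,0,0,0],[17.3,30.3,1.1,0,0,0],[17.3,30.3,1.1,0,0,0],[17.3,30.3,1.1,0,0,0],[17.3,30.3,1.1,0,0,0],[17.3,30.3,1.1,0,0,0],[17.3,30.3,1.1,0,0,0]]
  jaw: 1

```text
time_s: 2.7
ee_pos: [379.6, -184.0, 219.0]
tcp_rot: [3.105, 0.473, 0.001]
force: [0.2, -0.1, -0.2]
gripper_width: 94.2
grasp_force: 0.0
```

Request:
apply_moves:
  targets:
    - [[17.3,30.3,1.1,0,0,0],[17.3,30.3,1.1,0,0,0],[17.3,30.3,1.1,0,0,0],[17.3,30.3,1.1,0,0,0],[17.3,30.3,1.1,0,0,0],[17.3,30.3,1.1,0,0,0],[17.3,30.3,1.1,0,0,0],[17.3,30.3,1.1,0,0,0],[17.3,30.3,1.1,0,0,0],[0,0,0,0,0,0]]

```text
time_s: 3.7
ee_pos: [536.7, 90.7, 228.4]
tcp_rot: [-3.103, -0.48, -0.003]
force: [-1.9, -0.4, -0.4]
gripper_width: 94.4
grasp_force: 0.0
```

Request:
apply_moves:
  targets:
    - [[15.5,26,0,0,0,0],[0,0,0,0,0,0],[0,0,-25,0,0,0],[0,0,-25,0,0,0],[0,0,-25,0,0,0],[0,0,-20,0,0,0],[0,0,-12,0,0,0],[0,0,0,0,0,0],[0,0,0,0,0,0]]

```text
time_s: 4.6
ee_pos: [550.6, 112.9, 122.3]
tcp_rot: [3.105, 0.473, 0.001]
force: [-0.8, -0.4, 0.7]
gripper_width: 93.4
grasp_force: 0.0
```

```bash
python3 - <<'E'
from h import *
s=shot("scene","pics/s2.png");t=shot("top","pics/t2.png");s=s[:,:,::-1];t=t[:,:,::-1]
f=lambda im,x,y,w,h:cv2.resize(np.ascontiguousarray(im[y:y+h,x:x+w]),(400,400),interpolation=cv2.INTER_CUBIC)
cv2.imwrite("pics/c2.png",np.hstack([f(s,240,130,100,100),f(t,210,155,80,80)]))
x=manip.state();print(x["ee_pos"],x["force"])
E
```

```text
[551.17209852 113.2292092  122.88374415] [-0.06275474  0.06553162 -0.29659382]
```

View pics/c2.png

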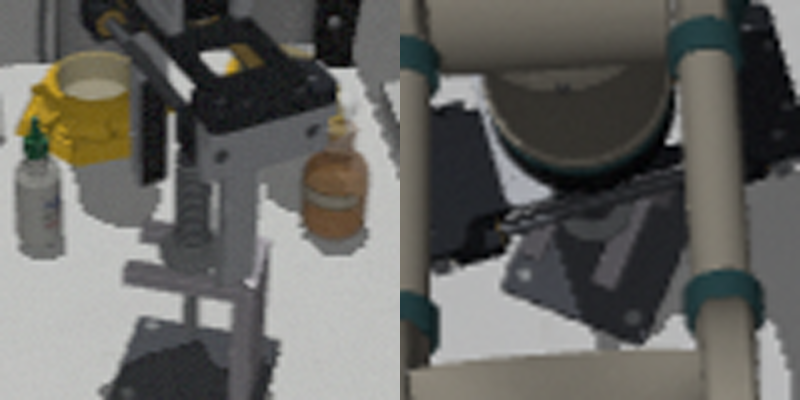

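Request:
apply_moves:
  targets:
    - [[1,3,-1,0,0,0],[0,0,0,0,0,0]]

```text
time_s: 4.9
ee_pos: [551.8, 116.8, 121.2]
tcp_rot: [3.106, 0.474, 0.002]
force: [0.5, -1.0, -0.2]
gripper_width: 94.2
grasp_force: 0.0
```

Request:
apply_moves:
  targets:
    - [[0,0,0,0,0,0],[0,0,0,0,0,0],[0,0,0,0,0,0],[0,0,0,0,0,0],[0,0,0,0,0,0],[0,0,0,0,0,0],[0,0,0,0,0,0],[0,0,0,0,0,0],[0,0,0,0,0,0],[0,0,0,0,0,0]]
  jaw: -1

```text
time_s: 5.9
ee_pos: [551.2, 116.6, 120.6]
tcp_rot: [-3.105, -0.474, -0.0]
force: [0.3, 0.7, 0.0]
gripper_width: 19.5
grasp_force: 30.0
```

Request:
apply_moves:
  targets:
    - [[0,0,8,0,0,0],[0,0,15,0,0,0],[0,0,20,0,0,0],[0,0,20,0,0,0],[0,0,20,0,0,0],[0,0,7,0,0,0],[0,0,0,0,0,0]]

```text
time_s: 6.6
ee_pos: [551.8, 116.4, 211.7]
tcp_rot: [3.105, 0.474, 0.004]
force: [0.4, 0.8, -2.0]
gripper_width: 19.4
grasp_force: 30.0
```

Request:
apply_moves:
  targets:
    - [[2,-10,0,0,0,0],[5,-25,0,0,0,0],[5,-25,0,0,0,0],[5,-25,0,0,0,0],[5,-25,0,0,0,0],[5,-25,0,0,0,0],[5,-25,0,0,0,0],[5,-25,0,0,0,0],[5,-25,0,0,0,0],[3,-10,0,0,0,0],[0,0,0,0,0,0],[0,0,0,0,0,0]]

```text
time_s: 7.8
ee_pos: [595.6, -102.9, 209.8]
tcp_rot: [-3.104, -0.473, 0.002]
force: [0.1, 0.7, -2.2]
gripper_width: 19.1
grasp_force: 30.0
```

Request:
apply_moves:
  targets:
    - [[0,0,-15,0,0,0],[0,0,-20,0,0,0],[0,0,-15,0,0,0],[0,0,-8,0,0,0],[0,0,0,0,0,0],[0,0,0,0,0,0]]

```text
time_s: 8.4
ee_pos: [596.6, -103.0, 153.2]
tcp_rot: [3.105, 0.475, 0.001]
force: [0.2, -0.2, -1.3]
gripper_width: 19.6
grasp_force: 30.0
```

```bash
python3 - <<'E'
from h import *
s=shot("scene","pics/s3.png");t=shot("top","pics/t3.png");s=s[:,:,::-1];t=t[:,:,::-1]
f=lambda im,x,y,w,h:cv2.resize(np.ascontiguousarray(im[y:y+h,x:x+w]),(400,400),interpolation=cv2.INTER_CUBIC)
cv2.imwrite("pics/c3.png",np.hstack([f(s,280,220,80,80),f(t,300,150,80,80)]))
x=manip.state();print(x["ee_pos"],x["tcp_rot"],x["force"],x["gripper_width"])
p=x["ee_pos"]
for c in("scene","top"):
  for q in("punch","punch_tip","blank_mark"): print(c,q,[(np.round(d["position"],1).tolist(),round(d["score"],2)) for d in viewer.landmark_of(c,q)[:2]])
print(proj("scene",[p-[0,0,83.6],[597,-108,44]]))
E
```

```text
[ 596.95588984 -103.46353034  153.65614945] [3.10472399e+00 4.74275897e-01 2.82477504e-03] [ 0.05047227  0.16364979 -2.29675526] 19.37158282611093
scene punch [([595.2, -99.1, 133.4], 0.89), ([516.0, -120.0, 43.7], 0.72)]
scene punch_tip [([597.3, -101.3, 68.2], 0.37)]
scene blank_mark [([597.5, -108.6, 43.7], 0.76)]
top punch [([594.1, -106.5, 135.1], 0.56)]
top punch_tip []
top blank_mark [([599.6, -111.6, 47.4], 0.68), ([689.5, -8.1, 3.9], 0.2)]
[[327.11439308 276.71208308]
 [326.49236708 286.87296797]]
```

View pics/c3.png

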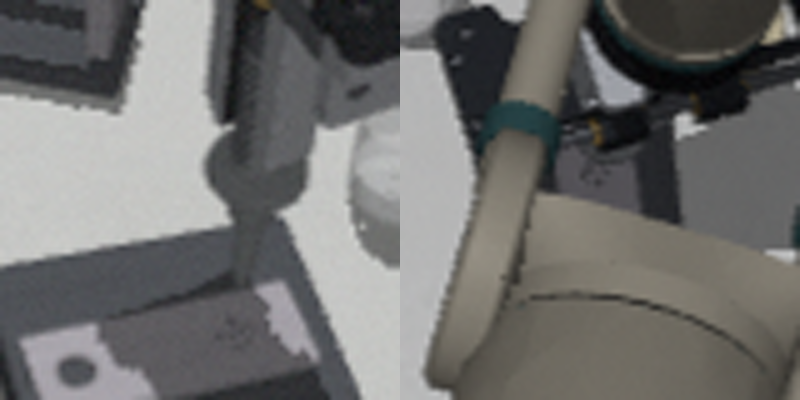

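Request:
apply_moves:
  targets:
    - [[-0.5,-5,0,0,0,0],[0,0,-8,0,0,0],[0,0,-8,0,0,0],[0,0,-5,0,0,0],[0,0,0,0,0,0],[0,0,0,0,0,0],[0,0,0,0,0,0]]

```text
time_s: 9.5
ee_pos: [596.0, -108.6, 131.8]
tcp_rot: [3.105, 0.474, 0.001]
force: [-0.1, 1.0, -1.0]
gripper_width: 19.8
grasp_force: 30.0
```

```bash
python3 - <<'E'
from h import *
s=shot("scene","pics/s4.png")[:,:,::-1]
cv2.imwrite("pics/c4.png",cv2.resize(np.ascontiguousarray(s[255:305,295:355]),(720,600),interpolation=cv2.INTER_CUBIC))
x=manip.state();p=np.array(x["ee_pos"]);print(p,x["tcp_rot"],x["force"])
print((proj("scene",[p-[0,0,83.6],[597,-108,44]])-[295,255])*12)
E
```

```text
[ 596.03383363 -108.61458957  131.89735968] [3.10526128e+00 4.73888366e-01 9.50033782e-04] [ 0.35001266 -0.01111013 -1.82303555]
[[375.15251642 370.02482121]
 [377.90840501 382.47561563]]
```

View pics/c4.png

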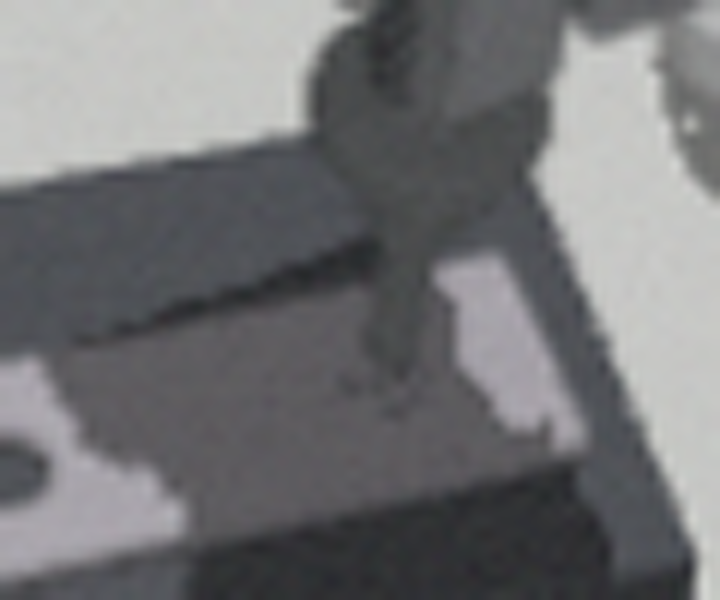

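Request:
apply_moves:
  targets:
    - [[-0.5,0.5,0,0,0,0],[0,0,-2,0,0,0],[0,0,-2,0,0,0],[0,0,-2,0,0,0],[0,0,-2,0,0,0],[0,0,-2,0,0,0],[0,0,0,0,0,0],[0,0,0,0,0,0]]

```text
time_s: 10.35
ee_pos: [595.7, -108.1, 123.1]
tcp_rot: [3.105, 0.474, 0.002]
force: [-2.2, 0.0, 7.5]
gripper_width: 19.2
grasp_force: 30.0
```

Request:
apply_moves:
  targets:
    - [[0,0,-1,0,0,0],[0,0,-1,0,0,0],[0,0,-1,0,0,0],[0,0,0,0,0,0]]

```text
time_s: 10.75
ee_pos: [595.8, -108.2, 120.7]
tcp_rot: [3.105, 0.474, 0.003]
force: [-1.8, 0.2, 10.5]
gripper_width: 19.5
grasp_force: 30.0
```

Request:
apply_moves:
  targets:
    - [[0,0,-1,0,0,0],[0,0,-1,0,0,0],[0,0,-1,0,0,0],[0,0,0,0,0,0]]

```text
time_s: 11.15
ee_pos: [595.6, -108.2, 117.0]
tcp_rot: [3.105, 0.474, 0.002]
force: [-0.3, 0.3, 5.1]
gripper_width: 19.7
grasp_force: 30.0
```

Request:
apply_moves:
  targets:
    - [[0,0,-1,0,0,0],[0,0,-0.5,0,0,0],[0,0,0,0,0,0],[0,0,0,0,0,0]]

```text
time_s: 11.55
ee_pos: [595.9, -108.2, 116.5]
tcp_rot: [3.104, 0.474, 0.004]
force: [-3.0, 0.8, 11.3]
gripper_width: 20.0
grasp_force: 30.0
```

Request:
apply_moves:
  targets:
    - [[0,0,-0.7,0,0,0],[0,0,0,0,0,0],[0,0,0,0,0,0],[0,0,0,0,0,0]]

```text
time_s: 11.95
ee_pos: [595.9, -108.2, 116.3]
tcp_rot: [3.104, 0.474, 0.004]
force: [-2.4, 0.7, 13.4]
gripper_width: 19.8
grasp_force: 30.0
```

Request:
apply_moves:
  targets:
    - [[0,0,5,0,0,0],[0,0,10,0,0,0],[0,0,18,0,0,0],[0,0,20,0,0,0],[0,0,20,0,0,0],[0,0,20,0,0,0],[0,0,3,0,0,0],[0,0,0,0,0,0]]

```text
time_s: 12.75
ee_pos: [595.4, -108.1, 209.3]
tcp_rot: [3.105, 0.474, 0.001]
force: [0.2, -0.1, -1.4]
gripper_width: 19.6
grasp_force: 30.0
```

Request:
apply_moves:
  targets:
    - [[-2,10,0,0,0,0],[-5,25,0,0,0,0],[-5,25,0,0,0,0],[-5,25,0,0,0,0],[-5,25,0,0,0,0],[-5,25,0,0,0,0],[-5,25,0,0,0,0],[-5,25,0,0,0,0],[-5,25,0,0,0,0],[-3,12,0,0,0,0],[0,0,0,0,0,0],[0,0,0,0,0,0]]

```text
time_s: 13.95
ee_pos: [550.0, 113.4, 208.8]
tcp_rot: [3.104, 0.474, -0.001]
force: [0.6, -0.3, -2.2]
gripper_width: 19.5
grasp_force: 30.0
```

```bash
python3 - <<'E'
from h import *
s=shot("scene","pics/s5.png")[:,:,::-1]
x=manip.state();p=np.array(x["ee_pos"]);print(p,x["tcp_rot"],x["force"])
print((proj("scene",[p-[0,0,83.6],p-[0,0,20.6],[550.9,116.5,100]])-[240,120])*6)
cv2.imwrite("pics/c5.png",cv2.resize(np.ascontiguousarray(s[120:220,240:340]),(600,600),interpolation=cv2.INTER_CUBIC))
E
```

```text
[550.31758095 113.06813389 208.99824633] [ 3.10473914e+00  4.73168711e-01 -9.22019773e-04] [-0.08783018  0.1933052  -2.42035789]
[[282.56337418 395.2572672 ]
 [285.56714132 254.75267547]
 [281.62485885 442.27943424]]
```

View pics/c5.png

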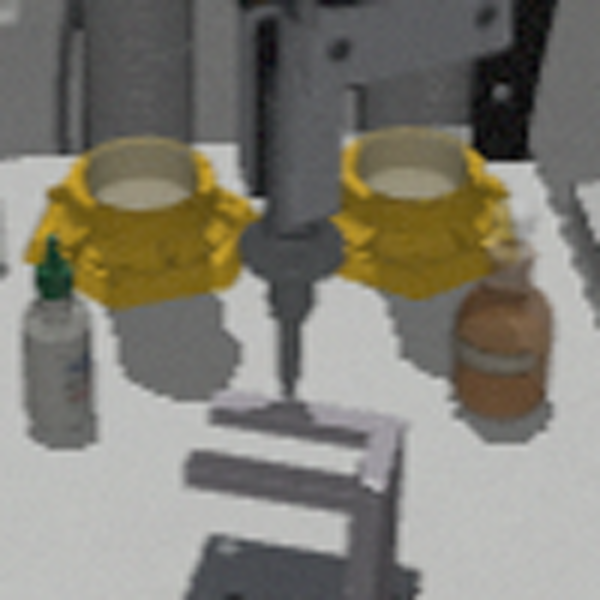

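Request:
apply_moves:
  targets:
    - [[1,3.5,0,0,0,0],[0,0,0,0,0,0],[0,0,-10,0,0,0],[0,0,-15,0,0,0],[0,0,-15,0,0,0],[0,0,-15,0,0,0],[0,0,-10,0,0,0],[0,0,0,0,0,0]]

```text
time_s: 14.8
ee_pos: [549.9, 117.0, 142.4]
tcp_rot: [-3.106, -0.473, 0.006]
force: [0.2, 0.4, -1.8]
gripper_width: 19.7
grasp_force: 30.0
```

Request:
apply_moves:
  targets:
    - [[0,0,-8,0,0,0],[0,0,-6,0,0,0],[0,0,-4,0,0,0],[0,0,-3,0,0,0],[0,0,0,0,0,0],[0,0,0,0,0,0]]

```text
time_s: 15.4
ee_pos: [551.4, 117.4, 123.6]
tcp_rot: [3.106, 0.474, 0.001]
force: [0.4, -0.3, -1.5]
gripper_width: 19.6
grasp_force: 30.0
```

Request:
apply_moves:
  targets:
    - [[0,-0.6,-1,0,0,0],[0,0,-1,0,0,0],[0,0,-0.7,0,0,0],[0,0,0,0,0,0],[0,0,0,0,0,0]]

```text
time_s: 15.9
ee_pos: [551.3, 116.8, 120.7]
tcp_rot: [3.106, 0.474, 0.0]
force: [-0.7, 1.0, -1.9]
gripper_width: 19.6
grasp_force: 30.0
```

Request:
apply_moves:
  targets:
    - [[0,0,-0.7,0,0,0],[0,0,0,0,0,0],[0,0,0,0,0,0]]

```text
time_s: 16.2
ee_pos: [551.4, 116.8, 120.6]
tcp_rot: [3.105, 0.474, 0.001]
force: [-1.4, 0.1, 3.2]
gripper_width: 19.5
grasp_force: 30.0
```

Request:
apply_moves:
  targets:
    - [[0,0,-0.5,0,0,0],[0,0,0,0,0,0],[0,0,0,0,0,0]]

```text
time_s: 16.5
ee_pos: [551.3, 116.8, 120.5]
tcp_rot: [3.106, 0.474, 0.001]
force: [-2.7, -0.4, 6.6]
gripper_width: 19.1
grasp_force: 30.0
```

Seated on the arms. Release; back off up.

Request:
apply_moves:
  targets:
    - [[0,0,0.7,0,0,0],[0,0,0,0,0,0],[0,0,0,0,0,0],[0,0,0,0,0,0],[0,0,0,0,0,0],[0,0,0,0,0,0],[0,0,0,0,0,0],[0,0,0,0,0,0],[0,0,0,0,0,0],[0,0,0,0,0,0]]
  jaw: 1

```text
time_s: 17.5
ee_pos: [551.2, 116.8, 120.2]
tcp_rot: [3.106, 0.474, -0.0]
force: [0.1, 0.8, -0.1]
gripper_width: 93.7
grasp_force: 0.0
```

Request:
apply_moves:
  targets:
    - [[0,0,10,0,0,0],[0,0,20,0,0,0],[0,0,20,0,0,0],[0,0,20,0,0,0],[0,0,20,0,0,0],[0,0,5,0,0,0],[0,0,0,0,0,0],[0,0,0,0,0,0]]

```text
time_s: 18.3
ee_pos: [550.7, 116.8, 214.5]
tcp_rot: [3.106, 0.474, -0.002]
force: [-0.9, -1.0, -0.4]
gripper_width: 94.2
grasp_force: 0.0
```

Request:
apply_moves:
  targets:
    - [[1,-10,0,0,0,0],[2,-25,0,0,0,0],[2,-25,0,0,0,0],[2,-25,0,0,0,0],[2,-25,0,0,0,0],[2,-25,0,0,0,0],[2,-25,0,0,0,0],[2,-25,0,0,0,0],[2,-25,0,0,0,0],[2,-18,0,0,0,0],[0,0,0,0,0,0],[0,0,0,0,0,0]]
  jaw: -1

```text
time_s: 19.5
ee_pos: [569.9, -111.0, 214.6]
tcp_rot: [-3.105, -0.472, 0.002]
force: [0.2, -0.4, 0.2]
gripper_width: 1.9
grasp_force: 0.0
```

```bash
python3 - <<'E'
from h import *
s=shot("scene","pics/s6.png")[:,:,::-1]
x=manip.state();p=np.array(x["ee_pos"]);print(p,x["tcp_rot"],x["force"],x["gripper_width"])
for q in("punch","blank","blank_mark","blank_end"): print(q,[(np.round(d["position"],1).tolist(),round(d["score"],2)) for d in viewer.landmark_of("scene",q)[:2]])
f=lambda x,y:cv2.resize(np.ascontiguousarray(s[y:y+100,x:x+100]),(400,400),interpolation=cv2.INTER_CUBIC)
cv2.imwrite("pics/c6.png",np.hstack([f(240,140),f(265,240)]))
E
```

```text
[ 569.91653328 -110.42209457  214.82877752] [-3.10448746e+00 -4.73778910e-01  1.10079878e-03] [-0.50557246  0.35959023 -0.52687192] 0.47539859427605924
punch [([547.7, 119.5, 102.0], 0.69)]
blank [([573.6, -111.3, 37.8], 0.7)]
blank_mark [([596.0, -106.6, 42.2], 0.88)]
blank_end [([518.4, -118.2, 45.0], 0.89)]
```

View pics/c6.png

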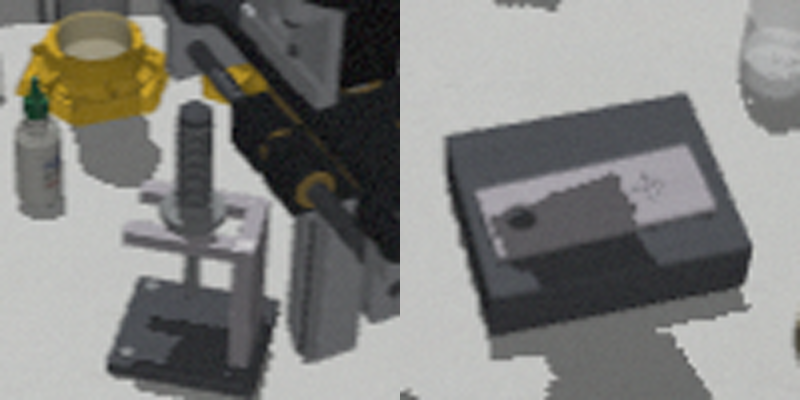

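Request:
apply_moves:
  targets:
    - [[5,-1,-10,0,0,0],[0,0,-20,0,0,0],[0,0,-25,0,0,0],[0,0,-25,0,0,0],[0,0,-25,0,0,0],[0,0,-25,0,0,0],[0,0,-15,0,0,0],[0,0,-12,0,0,0],[0,0,0,0,0,0],[0,0,0,0,0,0]]

```text
time_s: 20.75
ee_pos: [575.7, -112.1, 58.3]
tcp_rot: [3.105, 0.474, 0.001]
force: [-0.2, -0.0, -0.3]
gripper_width: 0.1
grasp_force: 0.0
```

Request:
apply_moves:
  targets:
    - [[0,0,-4,0,0,0],[0,0,-2,0,0,0],[0,0,-2,0,0,0],[0,0,0,0,0,0],[0,0,0,0,0,0]]

```text
time_s: 21.25
ee_pos: [575.3, -112.2, 50.3]
tcp_rot: [3.105, 0.474, 0.0]
force: [0.3, -0.4, -0.1]
gripper_width: 0.2
grasp_force: 0.0
```

Request:
apply_moves:
  targets:
    - [[0,0,-2,0,0,0],[0,0,-2,0,0,0],[0,0,-1.5,0,0,0],[0,0,0,0,0,0],[0,0,0,0,0,0]]

```text
time_s: 21.75
ee_pos: [575.2, -112.2, 44.6]
tcp_rot: [3.106, 0.474, -0.0]
force: [-0.4, -1.0, 0.1]
gripper_width: 0.3
grasp_force: 0.0
```

Request:
apply_moves:
  targets:
    - [[0,0,-1,0,0,0],[0,0,0,0,0,0],[0,0,0,0,0,0]]

```text
time_s: 22.05
ee_pos: [575.4, -112.2, 44.3]
tcp_rot: [3.105, 0.474, 0.001]
force: [-1.9, -0.3, 5.1]
gripper_width: 0.7
grasp_force: 2.6
```

Request:
apply_moves:
  targets:
    - [[0,0,-0.8,0,0,0],[0,0,0,0,0,0],[-1,-0.1,0,0,0,0],[-3,-0.2,0,0,0,0],[-3,-0.2,0,0,0,0],[-3,-0.2,0,0,0,0],[0,0,0,0,0,0]]

```text
time_s: 22.75
ee_pos: [567.5, -113.5, 44.3]
tcp_rot: [3.104, 0.473, 0.008]
force: [1.4, 0.4, 5.7]
gripper_width: 0.7
grasp_force: 3.0
```

Request:
apply_moves:
  targets:
    - [[-3,-0.2,0,0,0,0],[-3,-0.2,0,0,0,0],[-3,-0.3,0,0,0,0],[-3,-0.3,0,0,0,0],[0,0,0,0,0,0]]

```text
time_s: 23.25
ee_pos: [555.6, -114.5, 44.3]
tcp_rot: [3.103, 0.473, 0.008]
force: [1.3, 0.5, 6.5]
gripper_width: 0.5
grasp_force: 3.1
```

Request:
apply_moves:
  targets:
    - [[-3,-0.2,0,0,0,0],[-3,-0.2,0,0,0,0],[-3,-0.3,0,0,0,0],[-3,-0.3,0,0,0,0],[-3,-0.3,0,0,0,0],[-3,-0.3,0,0,0,0],[-3,-0.3,0,0,0,0],[-2,-0.2,0,0,0,0],[-1,0,0,0,0,0],[0,0,0,0,0,0]]

```text
time_s: 24.25
ee_pos: [532.0, -116.8, 44.3]
tcp_rot: [3.103, 0.473, 0.009]
force: [1.2, 0.2, 5.3]
gripper_width: 0.3
grasp_force: 3.0
```

```bash
python3 - <<'E'
from h import *
s=shot("scene","pics/s7.png")[:,:,::-1]
x=manip.state();print(x["ee_pos"],x["force"])
for q in("blank","blank_mark","blank_end"): print(q,[(np.round(d["position"],1).tolist(),round(d["score"],2)) for d in viewer.landmark_of("scene",q)[:2]])
cv2.imwrite("pics/c7.png",cv2.resize(np.ascontiguousarray(s[245:335,255:375]),(720,540),interpolation=cv2.INTER_CUBIC))
E
```

```text
[ 531.94196026 -116.75044168   44.24320509] [1.81553504 0.98428642 6.22091876]
blank [([529.5, -115.3, 38.4], 0.58)]
blank_mark [([553.6, -111.0, 42.8], 0.63)]
blank_end [([472.6, -124.3, 42.6], 0.95)]
```

View pics/c7.png

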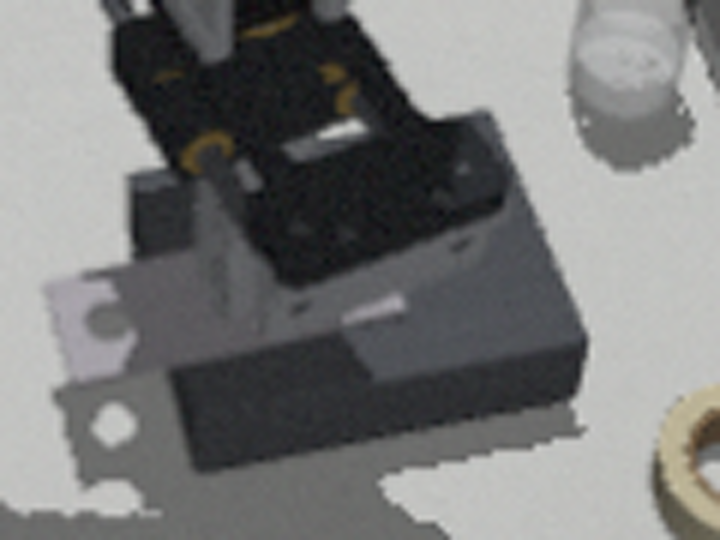

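Request:
apply_moves:
  targets:
    - [[0,0,3,0,0,0],[0,0,10,0,0,0],[0,0,20,0,0,0],[0,0,25,0,0,0],[0,0,25,0,0,0],[0,0,25,0,0,0],[0,0,25,0,0,0],[0,0,15,0,0,0],[0,0,0,0,0,0],[0,0,0,0,0,0],[0,0,0,0,0,0]]

```text
time_s: 25.55
ee_pos: [528.3, -115.7, 189.7]
tcp_rot: [-3.105, -0.474, 0.004]
force: [0.6, 0.5, -0.5]
gripper_width: 0.2
grasp_force: 0.0
```

```bash
python3 - <<'E'
from h import *
s=shot("scene","pics/s8.png")[:,:,::-1]
x=manip.state();print(x["ee_pos"],x["force"],x["time_s"])
for q in("punch","blank","blank_mark","blank_end"): print(q,[(np.round(d["position"],1).tolist(),round(d["score"],2)) for d in viewer.landmark_of("scene",q)[:2]])
print(unproj("scene",[273,298.3],44))
cv2.imwrite("pics/c8.png",cv2.resize(np.ascontiguousarray(s[150:330,240:380]),(466,600),interpolation=cv2.INTER_CUBIC))
E
```

```text
[ 528.34736979 -115.69010578  189.60768247] [ 0.0765193   0.55178339 -0.14903821] 25.6
punch []
blank [([530.5, -112.8, 38.1], 0.82), ([575.5, -103.7, 2.8], 0.29)]
blank_mark [([552.7, -108.0, 42.1], 0.65)]
blank_end [([472.6, -125.6, 42.8], 0.82), ([507.1, -108.0, 40.0], 0.45)]
[[ 490.00808963 -121.12068612   44.        ]]
```

View pics/c8.png

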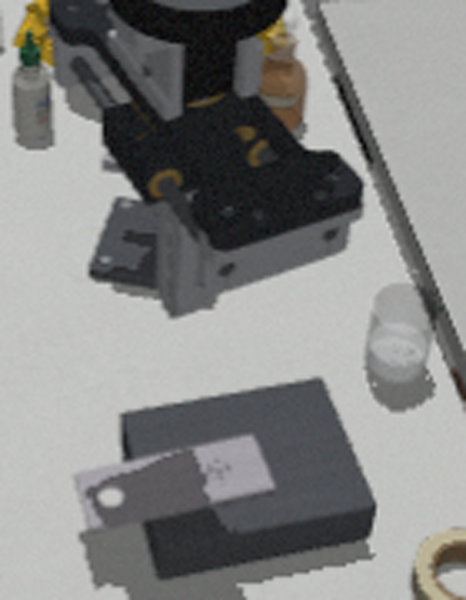

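```bash
python3 -c "
from workcell import manip
print(manip.job_done())"
```

```text
the job is handed in; nothing more can be done
None
```

I handed the job in at about 26 s without seeing a verdict: the punch snapped within about 1 mm of the mark, it was hanging in the fork after release (the gripper hid it in the last picture), and the blank lies flat, sticking out about 34 mm over the block's near edge.

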